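# Fold the mirror into the steriliser dock and lock it with the pull knob

### The arm

A 6-joint arm with a two-finger parallel gripper is mounted at the origin on the work surface. World frame = base frame: x ahead of the robot, y to its left, z up, the work surface at z = 0. Lengths are in mm, angles in rad, forces in N, time in s.
With the tool pointing down it reaches from about 350 to 975 mm from the base axis. Payload 7.1 kg.
Tool frame: the origin (TCP) lies at the very end of the fingers, on their centre line; the grasp point (between the pads) lies 19 mm behind it (ctrl.grip_depth is the distance from the TCP to the grasp point, in mm); x points along the fingers, z is the direction in which the jaws open and shut, and the axes are right-handed (so a half turn about x gives the same grasp; the last joint's range is limited). The gripper opens to 88 mm and grips with 3 to 60 N. Pads are 20 mm wide; open, the fingers measure 115 mm over their backs; the gripper's body (75 mm by 178 mm) begins 61 mm behind the grasp point.
Start: joints at [-1.131, 0.423, 1.63, -0, 1.089, -0.019], TCP at [276.809, -560.34, 222.675] pointing down, gripper open.
Joint ranges: [-3, 3], [-0.9, 2.11], [0.09, 2.58], [-1.31, 4.45], [0.11, 2.69], [-2.54, 2.54]. Speed limits (rad/s): [2.39, 2.39, 3.01, 3.14, 3.14, 3.14].

### API

Orientations are given as a rotation vector (axis times angle).
In Python, from workcell import ctrl gives the robot as it stands. The module is installed in compiled form; this text tells all that it offers.
- The arm moves only by the tool send_rows, never from a script. Its argument "rows" is a list of rows, each a list of 4 numbers: the shift along the tool's x, y, z in mm, then the turn about the tool's x in rad. In form: [[x, y, z, turn], ...]. A call has 1 to 10 rows; each row shifts and turns the pose as measured when the row begins, along the tool's axes as they then stand; what a row does not reach is not made up. A row lasts 1/12 s, in which the tool goes at most 41.7 mm and 7.16 degrees, less where a joint would pass 70% of its speed; a pose out of reach is approached as far as the arm can. A call with a gripper value outside its range is refused whole. "fingers" is the opening, from 0 (shut) to 1 (fully open), set as the call begins (left out, the last holds). The fingers move at their own pace and stop on an object; the grip force is fixed at half the most. Time passes only in rows, so rows that do not move let the fingers close. It gives the time, the measured TCP pose, the force and the opening at its end, in the units of the state.
- ctrl.get_obs(): the state, without advancing time (a new reading comes with each control period).
- ctrl.get_image(name): name is "scene" or "top"; returns a dict with "img" (480x640x3 uint8, red, green, blue), "depth" (480x640 float32, mm along the optical axis (not along the pixel's ray), 0 where there is no reading), "mtx" (3x3 intrinsics, pixels), "dist_coeffs" ([k1, k2, p1, p2, k3] as OpenCV has them; the pictures are not rectified), "world_from_camera" (4x4, takes a point from camera to world coordinates). Camera axes: x right, y down, z forward; pixel columns grow to the right and rows downward; lengths in mm; the calibration is good to about 2 mm. A picture is of the moment at which its call begins.
- ctrl.close_job(): hands the job in, once; it reports no verdict.
The state is a dict: "t": time; "qpos": joint angles; "qvel": joint speeds; "joint_torque": joint torques, N m; "ee_pos": TCP position; "orientation": TCP orientation; "ft_force": force on the tool from outside, world axes, zero at the start; "moment": the same for the moment, N m; "width": finger opening in mm.
Only numpy, scipy, OpenCV 4.12 (cv2) and the standard library are available. Lean on these libraries where they do the work, as an engineer would, in place of code of your own. Each camera call takes 0.05 s, during which the arm holds its last target.

### The job

Pull the red knob of the steriliser dock straight out until it clicks into its outer stop, so that the brass guard bar clears the bay; fold the mirror completely shut and lower it flat, charcoal half down, into the bay with the gripper (do not drop it in). Then push the knob fully home so that the bar lies over the mirror, and let go. Work the knob with feeling, stopping as soon as you feel it reach its stop, and leave the brush, jar and polish bottle alone.

Things in the scene. Friction and masses are not known exactly. Their poses are not given: they have to be found in the camera images.
- steriliser: Off-white dock fixed to the table, 192 mm long (own x) by 110 wide (y), origin on the table below its middle. Knob at the -x end, which faces the robot. Front block x -100 to -40 mm, 72 high; open-topped bay behind; end wall and four corner posts 50 high. Between posts (x -18 to 66) the sides are open to the table for fingers.
- bay (a point): Centre of the bay's violet floor, 20 mm above the table, axes as the dock. Inside the bay measures 120 mm (x) by 64 mm (y). With the knob home the brass guard bar (44 mm wide, 6 thick, underside 32 mm above this floor) reaches 25 mm into the bay from the front block; with the knob out it is withdrawn into the block.
- knob (a joint): Travel of the red knob in m along the dock's -x: 0 fully home, 0.030 at the outer stop. Snap action: a spring holds it at either end with about 5 N; moving it takes up to about 11 N over the first 10 mm, nothing at half travel; beyond that it snaps to the other end. Hard stops at both ends, set in the sprung bezel.
- bezel (a joint): Deflection in m of the steel ring (32 mm across) round the knob's neck, which carries the knob's stops on a stiff spring (10 N per mm): positive pulled out, negative pushed in, about 0.4 mm at rest with the knob at either end. Pulling or pushing the knob against its stop with more than about 30 N deflects it over 3.4 mm, which counts as forcing the switch
- knob_grip (a point): Centre of the red knob head, moving with it; axes as the dock. The head is a cylinder 40 mm in diameter, 30 mm long along x (front face 15 mm towards -x), its axis 46 mm above the table; 127 mm towards -x from the dock's origin when home, 12 mm clear of the front block.
- mirror: Base leaf of a loose folding mirror (0.22 kg): charcoal leaf 110 mm (own x) by 56 mm (y) by 14 mm, origin at the centre of its underside, lying flat on the table. Folded shut the mirror is a block 110 x 56 x 28 mm.
- mirror_lid (a joint): Opening angle of the gold lid leaf (110 x 56 x 14 mm) in rad: 0 folded shut on the base, 1.57 standing upright. A stiff hinge holds it at any angle (about 0.05 N m), so it has to be pressed right down.
- mirror_hinge (a point): Middle of the mirror's hinge line, at the base's +x end, 14 mm above its underside; hinge along y; axes as the base. Folding moves the lid's free edge from above the hinge towards the base's -x.
- nail_brush: Bystander: black nail brush with white bristles, 90 x 50 x 59 mm, origin under its centre.
- cream_jar: Bystander: pink jar with white cap, 68 mm across, 58 mm high, origin under its centre.
- polish_bottle: Bystander: dark red polish bottle with black cap, 34 x 34 x 80 mm, origin under its centre.
Not all that is in view belongs to the job. Of the things that look like the mirror, the middle-sized one is meant.

How it is judged:
By the outcome, as a careful person would: the job done as asked, in the order asked, and still so for the second after the job is handed in, with the robot touching nothing.
It also fails if it takes over 72 s, if anything falls off the work surface, if the arm or the gripper's body presses on something with over 40 N, if the wrist force passes 120 N, or if a joint passes its speed limit or range.

## Working session

There is one attempt and no reset: what is moved stays moved. The work goes in short steps, Python scripts to look and compute and a tool call to move; the robot and the scene stay as the last step left them, time stands still between calls to the robot, and variables do not carry over. Pictures are saved under pics/ and viewed, and the job is handed in when it is done.

Besides the shell and the picture viewer there is one more tool, called in YAML: its name, and indented under it one key for each argument. send_rows: Moves the arm, as the interface text tells. Its arguments: {"type":"object","properties":{"rows":{"type":"array"},"fingers":{"type":"number"}},"required":["rows"]}

```bash
mkdir -p pics
cat > h.py <<'E'
import numpy as np, cv2
from workcell import ctrl
from scipy.spatial.transform import Rotation as R
def cap(name,tag):
    d=ctrl.get_image(name); cv2.imwrite(f'pics/{tag}.png',d['img'][:,:,::-1]); np.savez(f'/tmp/{tag}.npz',**d); return d
def cloud(d):
    h,w=d['depth'].shape; u,v=np.meshgrid(np.arange(w),np.arange(h))
    p=cv2.undistortPoints(np.stack([u,v],-1).reshape(-1,1,2).astype(np.float64),np.array(d['mtx']),np.array(d['dist_coeffs'])).reshape(h,w,2)
    z=d['depth'].astype(float); P=np.stack([p[...,0]*z,p[...,1]*z,z],-1)
    T=np.array(d['world_from_camera']); P=P@T[:3,:3].T+T[:3,3]; P[z==0]=np.nan
    return P
E
python3 - <<'E'
from h import *
o=ctrl.get_obs(); print(o, R.from_rotvec(o['orientation']).as_matrix())
for n in('scene','top'):
    d=cap(n,n+'0'); print(d['world_from_camera'],d['mtx'])
E
```

```text
{'t': 0.0, 'qpos': array([-1.13100708e+00,  4.23802306e-01,  1.63066704e+00, -3.68076566e-05,
        1.08860233e+00, -1.89759122e-02]), 'qvel': array([-1.54496822e-03,  6.97124314e-04,  4.40952486e-04,  3.50907644e-04,
       -8.45295081e-05,  4.97042756e-04]), 'joint_torque': array([ 2.37089705e-03, -5.44622433e+01, -2.73662406e+01,  6.45035505e-02,
        2.27964192e-02, -1.29110340e-04]), 'ee_pos': array([ 276.57201172, -559.86985202,  221.93477711]), 'orientation': array([ 0.86577349,  1.3932677 , -0.86449992]), 'ft_force': array([-0.64345653, -0.09151071, -0.35364793]), 'moment': array([-0.01624006,  0.01255814, -0.02432816]), 'width': 87.7738904849046} [[-6.59200911e-04  8.96592447e-01  4.42856128e-01]
 [ 1.32439944e-03  4.42856619e-01 -8.96591468e-01]
 [-9.99998906e-01 -4.51550432e-06 -1.47937802e-03]]
[[ 8.60229016e-01  3.18286701e-01 -3.98371203e-01  1.14261113e+03]
 [ 5.09453556e-01 -5.03508019e-01  6.97808533e-01 -9.41593874e+02]
 [ 2.15200807e-02 -8.03226774e-01 -5.95284500e-01  8.75520963e+02]
 [ 0.00000000e+00  0.00000000e+00  0.00000000e+00  1.00000000e+00]] [[497.52810594   0.         312.98344578]
 [  0.         497.52810594 241.97316985]
 [  0.           0.           1.        ]]
[[-1.64927604e-02 -9.94982711e-01  9.86782334e-02  5.20314854e+02]
 [-9.99829710e-01  1.55945150e-02 -9.86721204e-03  5.84775155e+00]
 [ 8.27886620e-03 -9.88241670e-02 -9.95070472e-01  1.29920368e+03]
 [ 0.00000000e+00  0.00000000e+00  0.00000000e+00  1.00000000e+00]] [[559.73757912   0.         307.79945449]
 [  0.         559.73757912 241.0493511 ]
 [  0.           0.           1.        ]]
```

```bash
ls pics
```

```text
scene0.png
top0.png
```

View pics/scene0.png

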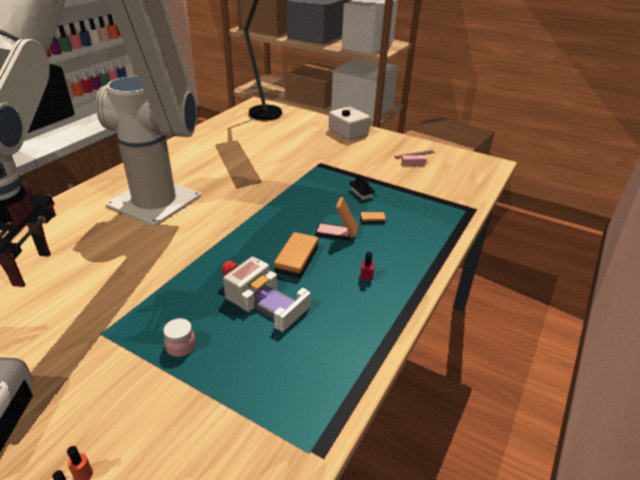

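View pics/top0.png

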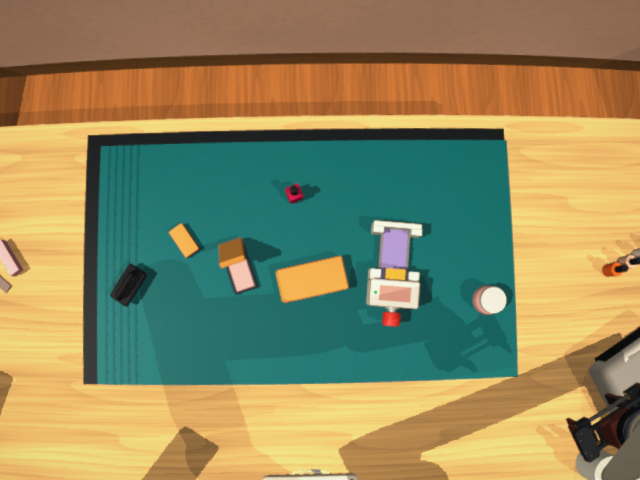

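Mirror candidates in the top view: large closed one (313,278), open one (237,265), small one (184,240). I expect the middle-sized one to be the open one with the pink inside, and will check by size and an enlarged crop.

Run:
```python
from h import *
t=dict(np.load('/tmp/top0.npz')); s=dict(np.load('/tmp/scene0.npz'))
a=cv2.resize(t['img'][200:340,150:350],None,fx=4,fy=4,interpolation=cv2.INTER_CUBIC)[:,:,::-1]; cv2.imwrite('pics/c1.png',a[:600])
a=cv2.resize(s['img'][170:345,210:400],None,fx=3.4,fy=3.4,interpolation=cv2.INTER_CUBIC)[:,:,::-1]; cv2.imwrite('pics/c2.png',a[:600])
a=cv2.resize(t['img'][205:340,345:445],None,fx=4.4,fy=4.4,interpolation=cv2.INTER_CUBIC)[:,:,::-1]; cv2.imwrite('pics/c3.png',a[:600])
P=cloud(t)
np.set_printoptions(precision=1,suppress=True)
m=(P[...,2]>8)&(P[...,2]<150)&(P[...,0]>300)
n,l,st,c=cv2.connectedComponentsWithStats(m.astype(np.uint8))
for i in range(1,n):
    if st[i,4]>60:
        q=P[l==i]; r=cv2.minAreaRect(q[:,:2].astype(np.float32)); print(st[i],c[i],r,np.percentile(q[:,2],[5,50,95]))
```

```text
[285 184  18  20 252] [293.6 193.6] ((756.4999389648438, 24.007516860961914), (36.4832878112793, 33.73589324951172), 21.756975173950195) [16.2 41.4 80.6]
[ 366  221   56  106 3898] [393.4 270.7] ((568.396484375, -199.68795776367188), (112.28441619873047, 232.95082092285156), 84.15446472167969) [16.7 51.6 73.9]
[169 224  30  33 504] [183.4 240.1] ((654.3941650390625, 282.52813720703125), (74.36271667480469, 38.18342590332031), 34.26274108886719) [13.1 17.8 21.9]
[ 219  238   38   56 1272] [236.9 265. ] ((593.458251953125, 154.6742401123047), (118.98001098632812, 54.2869873046875), 18.470930099487305) [ 10.   16.6 114. ]
[  0 240  22  37 421] [  8.5 259.3] ((618.3682861328125, 715.6634521484375), (90.78882598876953, 30.947771072387695), 32.81618881225586) [11.5 23.4 28.4]
[603 249  37  28 536] [622.5 264.3] ((580.72998046875, -772.547607421875), (34.38528060913086, 107.15098571777344), 23.289039611816406) [12.9 43.5 79.7]
[ 275  256   74   46 2267] [311.3 279. ] ((559.7422485351562, -12.94000244140625), (75.33566284179688, 155.51158142089844), 11.715312004089355) [33.3 37.8 42. ]
[110 264  37  42 834] [128.2 284.6] ((552.27734375, 408.7642517089844), (51.83440017700195, 90.14845275878906), 57.255455017089844) [25.9 31.9 58.9]
[473 286  33  29 751] [489.1 299.7] ((503.3231201171875, -419.5133972167969), (63.14142608642578, 62.14409255981445), 42.77097702026367) [19.6 56.3 60.8]
[ 589  327   51   60 1989] [618.5 362.8] ((348.13104248046875, -751.7413330078125), (82.23413848876953, 182.04437255859375), 28.999242782592773) [ 26.   88.9 102.3]
```

View pics/c1.png

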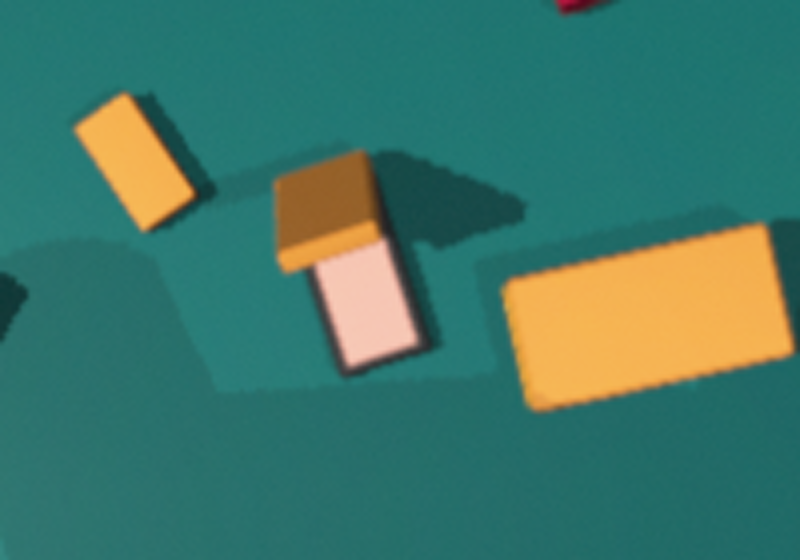

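View pics/c2.png

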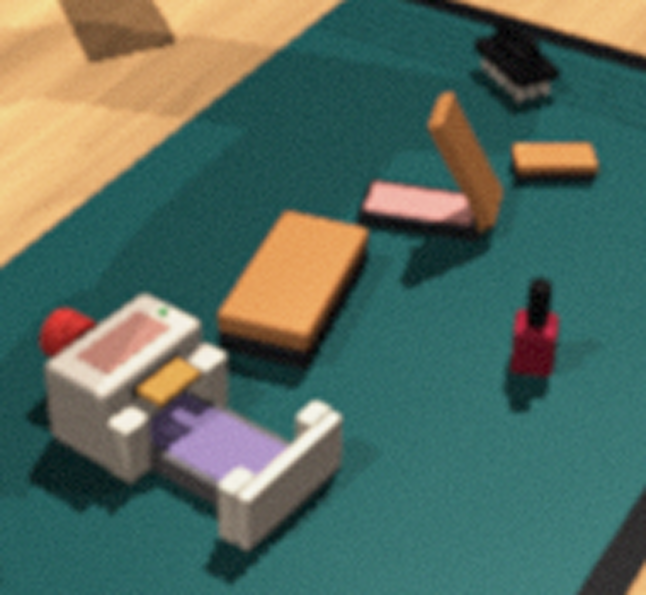

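View pics/c3.png

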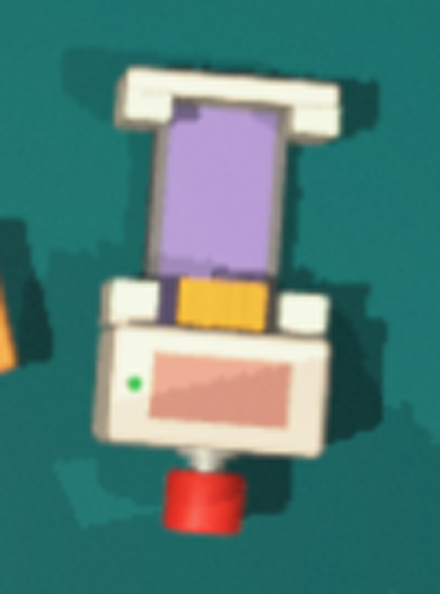

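Run:
```python
from h import *
np.set_printoptions(precision=2,suppress=True)
for nm in('top0','scene0'):
    d=dict(np.load(f'/tmp/{nm}.npz')); P=cloud(d); I=d['img'].astype(int)
    x,y,z=P[...,0],P[...,1],P[...,2]
    reg=(x>400)&(x<720)&(y<-120)&(y>-290)
    tbl=(x>400)&(x<750)&(y>-350)&(y<350)&(z<6); print(nm,'table z',np.median(z[tbl]))
    for lab,m in(('blocktop',reg&(z>68)&(z<78)),('all',reg&(z>15)),('walltop',reg&(z>46)&(z<54)&(x>600))):
        q=P[m]
        if len(q)>10: print(lab,len(q),cv2.minAreaRect(q[:,:2].astype(np.float32)),np.median(q,0))
    red=(I[...,0]>140)&(I[...,1]<70)&(I[...,2]<70)&(x<520)&(y<-120)
    q=P[red]; print('knob',len(q),np.nanmin(q,0),np.nanmax(q,0),np.nanmedian(q,0))
    # mirror
    reg=(x>520)&(x<700)&(y>90)&(y<230)
    pink=reg&(I[...,0]>170)&(I[...,1]>130)&(I[...,2]>110)
    q=P[pink]; print('pink',len(q),cv2.minAreaRect(q[:,:2].astype(np.float32)),np.median(q,0))
    m=reg&(z>5)&(z<19); q=P[m]; print('base',len(q),cv2.minAreaRect(q[:,:2].astype(np.float32)))
    q=P[reg&(z>22)]; c=q.mean(0); u,s,v=np.linalg.svd(q-c); print('lid',len(q),c,s/np.sqrt(len(q)),v[2],v[0],np.nanmax(q,0), q[q[:,2]>q[:,2].max()-6].mean(0))
```

```text
top0 table z 0.3226625173335833
blocktop 1209 ((505.555419921875, -192.318603515625), (109.07877349853516, 98.04148864746094), 84.24915313720703) [ 524.31 -193.45   71.71]
all 3815 ((568.396484375, -199.68795776367188), (112.28441619873047, 232.95082092285156), 84.15446472167969) [ 564.46 -197.57   52.15]
walltop 349 ((671.0472412109375, -209.62673950195312), (111.06714630126953, 26.064096450805664), 84.31561279296875) [ 674.77 -210.79   49.44]
knob 158 [ 453.36 -206.42   43.79] [ 482.8  -169.64   70.25] [ 469.47 -190.36   62.19]
pink 508 ((571.9456787109375, 146.21908569335938), (63.2884635925293, 46.71337890625), 17.754838943481445) [571.62 147.89  13.59]
base 830 ((609.8930053710938, 158.17755126953125), (136.7196807861328, 176.80015563964844), 88.95989227294922)
lid 559 [618.8  161.98  80.8 ] [34.12 15.89  2.86] [0.83 0.24 0.51] [-0.49 -0.14  0.86] [656.23 195.34 120.47] [599.08 158.79 116.48]
scene0 table z 2.777573353947787
blocktop 719 ((508.6474609375, -193.11239624023438), (111.53965759277344, 91.69329833984375), 83.97343444824219) [ 524.92 -197.01   73.54]
all 3096 ((568.8931274414062, -198.5926513671875), (113.95602416992188, 235.41627502441406), 84.05768585205078) [ 566.58 -207.12   49.5 ]
walltop 279 ((670.8883666992188, -208.2056121826172), (111.35218811035156, 29.495006561279297), 83.8925552368164) [ 675.67 -216.82   50.97]
knob 92 [ 452.29 -206.88   56.15] [ 482.64 -174.72   71.02] [ 468.27 -193.63   64.85]
pink 212 ((585.447998046875, 152.39813232421875), (90.60382080078125, 46.1571159362793), 12.742864608764648) [580.93 153.68  15.96]
base 554 ((610.4781494140625, 160.2460479736328), (176.9099884033203, 139.27244567871094), 0.12686027586460114)
lid 404 [624.14 156.78  75.17] [32.84 17.7   3.72] [-0.85 -0.16 -0.49] [ 0.48  0.1  -0.87] [658.14 195.85 120.34] [600.49 156.31 116.82]
```

Open item at (237,265) has a 110×56 base; the big closed one measures ~155×75, the small one ~74×38, so the open one is the middle-sized mirror. The crop confirms it: dark base, pink inner face, gold lid leaning about 60°. First the knob.

```bash
cat >> h.py <<'E'
DY=np.radians(-5.85); DO=np.array([593.4,-201.8])
def dock(p): c,s=np.cos(DY),np.sin(DY); return np.array([DO[0]+c*p[0]-s*p[1],DO[1]+s*p[0]+c*p[1],p[2]])
def go(xyz,yaw):
    "yaw = direction of tool y; remaining shift in tool axes after the turn"
    o=ctrl.get_obs(); M=R.from_rotvec(o['orientation']).as_matrix()
    cur=np.arctan2(M[1,1],M[0,1]); dyaw=(yaw-cur+np.pi)%(2*np.pi)-np.pi
    M2=R.from_euler('z',dyaw).as_matrix()@M
    d=M2.T@(np.array(xyz)-o['ee_pos'])
    np.set_printoptions(precision=2,suppress=True)
    print('turn',round(-dyaw,4),'shift',d,'| ee',o['ee_pos'],'F',o['ft_force'],'w',round(o['width'],1),'t',o['t'])
E
python3 -c "
from h import *
k=dock([-127,0,0]);print(k)
go([k[0],k[1],110],DY)"
```

```text
[ 467.061398   -188.85559411    0.        ]
turn 0.5609 shift [ 112.54  151.65 -388.38] | ee [ 276.59 -559.91  222.  ] F [-0.44  0.34 -0.08] w 87.4 t 0.1
```

Run:
```python
from h import *
np.set_printoptions(precision=1,suppress=True)
P=cloud(dict(np.load('/tmp/top0.npz')))
# dock-frame height map across y at x 0..50
c,s=np.cos(DY),np.sin(DY); X=P[...,0]-DO[0];Y=P[...,1]-DO[1]
dx=c*X+s*Y; dy=-s*X+c*Y; z=P[...,2]
for a in range(-60,60,4):
    m=(dx>0)&(dx<50)&(dy>=a)&(dy<a+4); print(a,m.sum(),np.median(z[m]).round(1),end=' | ')
d=dict(np.load('/tmp/top0.npz'));T=d['world_from_camera']
px=np.array([[312,262],[345,375],[388,240],[430,348]],float)/4+[150-.375,200-.375]
p=cv2.undistortPoints(px.reshape(-1,1,2),d['mtx'],d['dist_coeffs']).reshape(-1,2)
r=np.c_[p,np.ones(4)]@T[:3,:3].T; w=T[:3,3]+r*((14-T[2,3])/r[:,2])[:,None]; print(w)
for a,b in((0,1),(2,3)):
    v=w[a]-w[b]; print(np.degrees(np.arctan2(v[1],v[0])))
v=w[1]-w[3];print(np.linalg.norm(v),np.degrees(np.arctan2(v[1],v[0])))
```

```text
-60 35 1.0 | -56 36 1.0 | -52 34 1.3 | -48 38 0.5 | -44 38 0.8 | -40 14 3.0 | -36 29 19.1 | -32 36 19.8 | -28 36 20.4 | -24 36 20.6 | -20 39 19.9 | -16 35 20.3 | -12 34 19.8 | -8 42 21.0 | -4 37 19.7 | 0 38 19.3 | 4 37 19.9 | 8 29 20.8 | 12 43 19.8 | 16 40 19.3 | 20 37 19.9 | 24 35 19.1 | 28 38 19.2 | 32 57 8.4 | 36 39 1.5 | 40 33 0.5 | 44 35 0.8 | 48 40 0.1 | 52 31 -0.3 | 56 40 -0.5 | [[594.9 178.6  14. ]
 [529.8 160.   14. ]
 [607.  134.7  14. ]
 [544.6 111.   14. ]]
15.981893631520187
20.7632565149487
51.17661607718342 106.81014240490025
```

send_rows:
  rows:
    - [0,0,0,0.112]
    - [0,0,0,0.112]
    - [0,0,0,0.112]
    - [0,0,0,0.112]
    - [0,0,0,0.112]
  fingers: 1

```text
t: 0.52
ee_pos: [275.9, -558.4, 219.6]
orientation: [1.302, 1.155, -1.299]
ft_force: [0.7, 0.6, -0.5]
width: 87.8
```

send_rows:
  rows:
    - [5,15,-38,0]
    - [5,15,-38,0]
    - [5,15,-38,0]
    - [5,15,-38,0]
    - [5,15,-38,0]
    - [5,15,-38,0]
    - [5,15,-38,0]
    - [5,15,-38,0]
    - [5,15,-38,0]
    - [0,0,0,0]

```text
t: 1.35
ee_pos: [455.1, -231.0, 171.6]
orientation: [1.312, 1.147, -1.312]
ft_force: [-1.6, -0.7, -1.0]
width: 87.6
```

```bash
python3 -c "
from h import *
k=dock([-127,0,0])
go([k[0],k[1],110],DY)"
```

```text
turn -0.0368 shift [ 61.74   7.96 -42.91] | ee [ 455.06 -231.03  171.59] F [-1.63 -0.66 -1.04] w 87.6 t 1.35
```

send_rows:
  rows:
    - [0,0,0,-0.036]
    - [14,3,-16,0]
    - [14,3,-15,0]
    - [14,2,-12,0]
    - [12,0,0,0]
    - [0,0,0,0]
    - [0,0,0,0]

```text
t: 1.93
ee_pos: [468.0, -184.7, 115.2]
orientation: [1.278, 1.171, -1.28]
ft_force: [0.6, -1.3, 0.6]
width: 87.7
```

```bash
python3 -c "
from h import *
k=dock([-127,0,0])
go([k[0],k[1],27],DY)
d=cap('top','top1');I=d['img'].astype(int)
a=cv2.resize(d['img'][205:355,325:475],None,fx=4,fy=4,interpolation=cv2.INTER_CUBIC)[:,:,::-1]; cv2.imwrite('pics/k1.png',a)"
```

```text
turn 0.0087 shift [88.19  0.02  4.61] | ee [ 468.04 -184.68  115.2 ] F [ 0.62 -1.3   0.56] w 87.7 t 1.9333
```

View pics/k1.png

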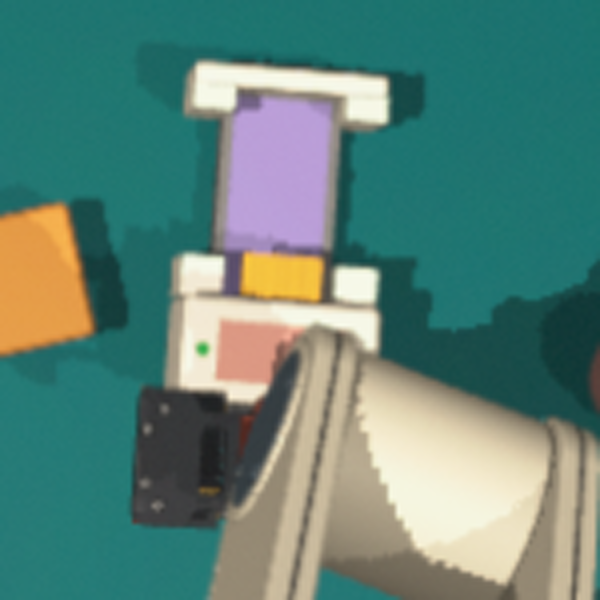

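The gripper straddles the knob at crop (245,460), clear of the block. Descending.

send_rows:
  rows:
    - [20,0,2.5,0.009]
    - [20,0,2,0]
    - [20,0,0,0]
    - [16,0,0,0]
    - [8,0,0,0]
    - [4,0,0,0]
    - [0,0,0,0]

```text
t: 2.57
ee_pos: [471.6, -195.0, 30.2]
orientation: [1.29, 1.152, -1.284]
ft_force: [-0.4, 0.3, 0.0]
width: 87.7
```

```bash
python3 -c "
from h import *
k=dock([-127,0,0])
go([k[0],k[1],27],DY)"
```

```text
turn -0.0056 shift [ 3.17 -5.11 -5.69] | ee [ 471.55 -195.03   30.19] F [-0.41  0.34  0.04] w 87.7 t 2.5667
```

```bash
python3 -c "
from h import *
for i in range(3):
    o=ctrl.get_obs();print(R.from_rotvec(o['orientation']).as_matrix()[:,0],o['ee_pos'],o['t'])"
```

```text
[ 5.02671527e-03 -5.86860357e-04 -9.99987194e-01] [ 471.55401617 -195.0320502    30.1929682 ] 2.5667
[ 5.02671527e-03 -5.86860357e-04 -9.99987194e-01] [ 471.55401617 -195.0320502    30.1929682 ] 2.5667
[ 5.02671527e-03 -5.86860357e-04 -9.99987194e-01] [ 471.55401617 -195.0320502    30.1929682 ] 2.5667
```

send_rows:
  rows:
    - [3,-5,-5.7,-0.005]
    - [0,0,0,0]
    - [0,0,0,0]

```text
t: 2.82
ee_pos: [468.0, -189.3, 29.0]
orientation: [1.287, 1.152, -1.279]
ft_force: [0.4, -1.1, 0.3]
width: 87.8
```

```bash
python3 -c "
from h import *
k=dock([-127,0,0])
go([k[0],k[1],27],DY)
o=ctrl.get_obs();print(R.from_rotvec(o['orientation']).as_matrix()[:,0])"
```

```text
turn -0.0009 shift [ 1.96 -1.03 -0.3 ] | ee [ 468.04 -189.25   28.97] F [ 0.43 -1.11  0.26] w 87.8 t 2.8167
[ 0.01 -0.   -1.  ]
```

Centred. Close on the knob.

send_rows:
  rows:
    - [1.5,-1,0,0]
    - [0,0,0,0]
    - [0,0,0,0]
    - [0,0,0,0]
    - [0,0,0,0]
    - [0,0,0,0]
  fingers: 0

```text
t: 3.32
ee_pos: [468.3, -189.3, 29.4]
orientation: [1.287, 1.149, -1.277]
ft_force: [0.5, -0.1, -0.9]
width: 51.2
```

```bash
python3 -c "
from h import *
k=dock([-127,0,0])
go([k[0],k[1],27],DY)"
```

```text
turn -0.0001 shift [ 2.42 -1.25 -0.31] | ee [ 468.25 -189.28   29.44] F [ 0.54 -0.13 -0.93] w 51.2 t 3.3167
```

send_rows:
  rows:
    - [1,0,0,0]
    - [0,0,0,0]
    - [0,0,0,0]
    - [0,0,0,0]

```text
t: 3.65
ee_pos: [468.4, -188.1, 28.3]
orientation: [1.29, 1.149, -1.277]
ft_force: [-1.5, -1.8, 2.1]
width: 39.3
```

send_rows:
  rows:
    - [0,0,0,0]
    - [0,-2,0,0]
    - [0,-2,0,0]
    - [0,0,0,0]

```text
t: 3.98
ee_pos: [468.0, -188.2, 28.4]
orientation: [1.294, 1.142, -1.273]
ft_force: [4.2, 1.4, -3.5]
width: 39.2
```

send_rows:
  rows:
    - [0,-2,0,0]
    - [0,-2,0,0]
    - [0,0,0,0]

```text
t: 4.23
ee_pos: [468.3, -188.2, 28.4]
orientation: [1.298, 1.134, -1.268]
ft_force: [4.2, 1.9, -3.5]
width: 39.5
```

send_rows:
  rows:
    - [0,-4,0,0]

```text
t: 4.32
ee_pos: [466.4, -188.1, 28.4]
orientation: [1.299, 1.131, -1.266]
ft_force: [10.4, 4.2, -6.0]
width: 39.2
```

send_rows:
  rows:
    - [0,-6,0,0]

```text
t: 4.4
ee_pos: [463.2, -187.8, 28.5]
orientation: [1.301, 1.126, -1.263]
ft_force: [11.9, 5.4, -8.1]
width: 39.6
```

send_rows:
  rows:
    - [0,-6,0,0]

```text
t: 4.48
ee_pos: [460.0, -187.5, 28.5]
orientation: [1.303, 1.121, -1.259]
ft_force: [10.8, 5.1, -7.6]
width: 39.3
```

```bash
python3 -c "
from h import *
k=dock([-127,0,0])
go([k[0],k[1],27],DY)
o=ctrl.get_obs();print(R.from_rotvec(o['orientation']).as_matrix(),o['moment'])"
```

```text
turn -0.006 shift [1.76 7.08 0.61] | ee [ 460.01 -187.51   28.46] F [10.81  5.13 -7.61] w 39.3 t 4.4833
[[ 0.04  0.99 -0.11]
 [-0.01 -0.11 -0.99]
 [-1.    0.04  0.  ]] [ 0.94 -1.57 -0.14]
```

send_rows:
  rows:
    - [0,-9,0,0]

```text
t: 4.57
ee_pos: [453.9, -186.9, 28.4]
orientation: [1.305, 1.116, -1.256]
ft_force: [6.9, 4.3, -1.8]
width: 39.4
```

send_rows:
  rows:
    - [0,-7,0,0]

```text
t: 4.65
ee_pos: [447.0, -186.0, 28.1]
orientation: [1.305, 1.115, -1.256]
ft_force: [-4.2, -1.3, 6.4]
width: 39.5
```

send_rows:
  rows:
    - [0,-4,0,0]

```text
t: 4.73
ee_pos: [441.5, -185.4, 27.9]
orientation: [1.304, 1.117, -1.257]
ft_force: [-5.7, -2.8, 8.9]
width: 39.2
```

send_rows:
  rows:
    - [0,-3,0,0]

```text
t: 4.82
ee_pos: [437.5, -185.1, 28.0]
orientation: [1.304, 1.118, -1.257]
ft_force: [5.3, 0.5, 5.2]
width: 39.6
```

Force flipped from −6 to +5 N at about 30 mm travel, so the stop is reached. Releasing.

send_rows:
  rows:
    - [0,0,0,0]
    - [0,0,0,0]
    - [0,0,0,0]
    - [0,0,0,0]
    - [0,0,0,0]
  fingers: 1

```text
t: 5.23
ee_pos: [435.5, -185.3, 28.0]
orientation: [1.302, 1.12, -1.258]
ft_force: [-0.4, 0.6, 0.1]
width: 69.2
```

```bash
python3 -c "
from h import *
go([0,0,0],DY)
o=ctrl.get_obs();print(R.from_rotvec(o['orientation']).as_matrix())"
```

```text
turn -0.0047 shift [   7.83 -452.91 -139.97] | ee [ 435.5  -185.29   28.02] F [-0.4   0.59  0.12] w 69.2 t 5.2333
[[ 0.04  0.99 -0.11]
 [-0.01 -0.11 -0.99]
 [-1.    0.04  0.  ]]
```

send_rows:
  rows:
    - [-8,0,0,0]
    - [-25,0,0,0]
    - [-35,0,0,0]
    - [-35,0,0,0]
    - [-30,0,0,0]
    - [-20,0,-25,0]
    - [0,0,-38,0]
    - [0,0,-38,0]
    - [0,0,-38,0]
    - [0,0,-38,0]
  fingers: 0

```text
t: 6.07
ee_pos: [449.2, -7.1, 193.1]
orientation: [1.312, 1.111, -1.262]
ft_force: [0.7, 0.0, -0.2]
width: 9.5
```

Run:
```python
from h import *
go([0,0,0],DY)
d=cap('top','top2');cap('scene','scene2')
a=cv2.resize(d['img'][200:350,200:450],None,fx=3.2,fy=3.2,interpolation=cv2.INTER_CUBIC)[:,:,::-1]; cv2.imwrite('pics/k2.png',a)
```

```text
turn -0.0154 shift [ 171.67 -456.27   38.1 ] | ee [449.18  -7.07 193.1 ] F [ 0.69  0.05 -0.16] w 9.5 t 6.0667
```

View pics/k2.png

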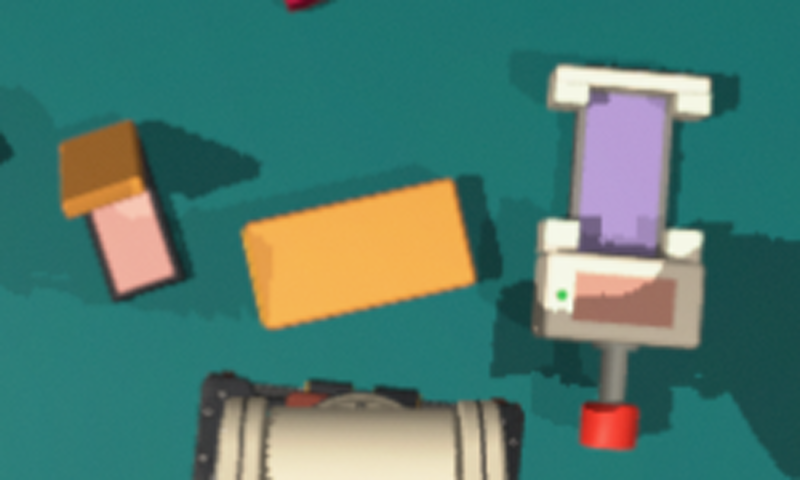

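View pics/scene2.png

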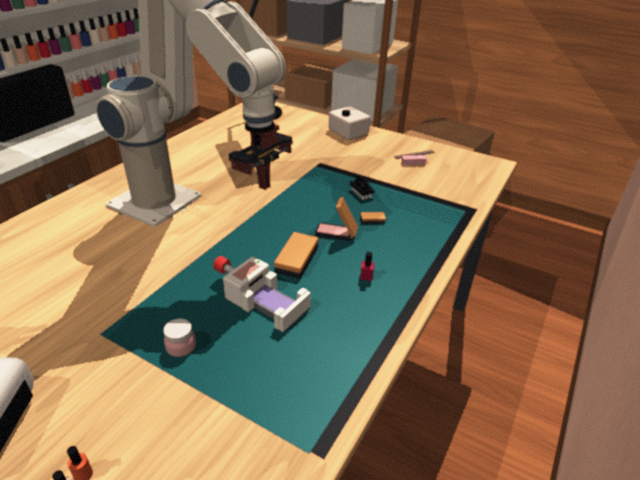

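Knob out at crop (610,425), and the brass bar is gone from the bay. Now the lid.

```bash
cat >> h.py <<'E'
MY=np.radians(17.5); H=np.array([642.,168.6])
def mir(u,v,z): c,s=np.cos(MY),np.sin(MY); return np.array([H[0]+c*u-s*v,H[1]+s*u+c*v,z])
E
python3 -c "
from h import *
go(mir(5,0,150),MY)"
```

```text
turn -0.4161 shift [  53.99  238.19 -107.11] | ee [449.56  -4.21 192.93] F [ 0.49  0.04 -0.41] w 2.0 t 6.1667
```

send_rows:
  rows:
    - [0,0,0,-0.105]
    - [0,0,0,-0.104]
    - [0,0,0,-0.104]
    - [0,0,0,-0.104]
    - [3,34,-15,0]
    - [3,34,-15,0]
    - [3,34,-15,0]
    - [3,34,-15,0]
    - [3,34,-15,0]
    - [0,0,0,0]

```text
t: 7.0
ee_pos: [588.5, 123.3, 185.7]
orientation: [0.971, 1.303, -0.941]
ft_force: [0.7, -0.3, -0.8]
width: 0.6
```

```bash
python3 -c "
from h import *
go(mir(5,0,150),MY)"
```

```text
turn 0.0257 shift [ 37.75  68.18 -28.11] | ee [588.51 123.25 185.7 ] F [ 0.73 -0.34 -0.81] w 0.6 t 7.0
```

send_rows:
  rows:
    - [0,30,-12,0.024]
    - [0,30,-12,0]
    - [10,12,-6,0]
    - [15,0,0,0]
    - [10,0,0,0]
    - [0,0,0,0]

```text
t: 7.5
ee_pos: [648.5, 170.2, 149.8]
orientation: [0.985, 1.297, -0.965]
ft_force: [-0.9, -0.4, -0.5]
width: 0.6
```

```bash
python3 -c "
from h import *
go(mir(3,0,95),MY)"
```

```text
turn 0.0005 shift [54.63 -5.52 -1.84] | ee [648.51 170.16 149.82] F [-0.86 -0.42 -0.47] w 0.6 t 7.5
```

send_rows:
  rows:
    - [20,-2,-1,0]
    - [20,-2,0,0]
    - [14,-1,0,0]
    - [0,0,0,0]

```text
t: 7.83
ee_pos: [640.9, 163.0, 93.7]
orientation: [0.985, 1.299, -0.971]
ft_force: [-0.1, -0.6, -0.4]
width: 0.5
```

```bash
python3 -c "
from h import *
go(mir(-20,0,95),MY)
d=cap('scene','scene3')
a=cv2.resize(d['img'][130:290,260:430],None,fx=3.7,fy=3.7,interpolation=cv2.INTER_CUBIC)[:,:,::-1]; cv2.imwrite('pics/m3.png',a)"
```

```text
turn -0.0027 shift [ -1.96 -17.22  -4.95] | ee [640.89 163.01  93.66] F [-0.13 -0.59 -0.36] w 0.5 t 7.8333
```

View pics/m3.png

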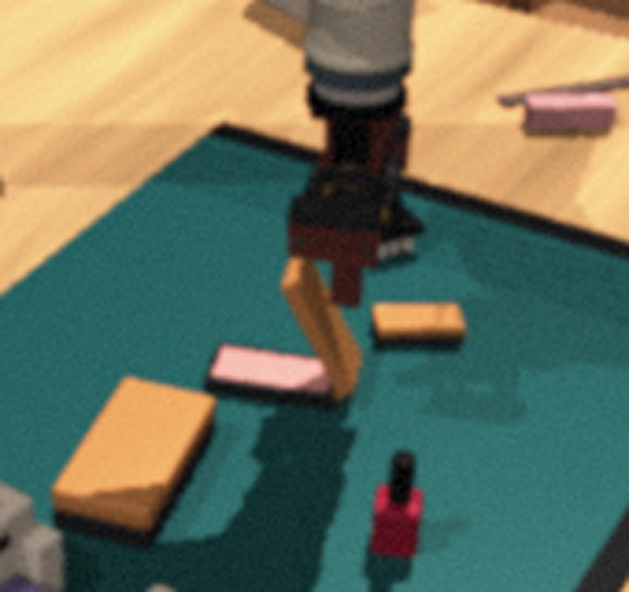

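send_rows:
  rows:
    - [0,-8,-2,0]
    - [0,-9,-3,0]
    - [3,-7,0,0]
    - [4,-7,0,0]
    - [4,-7,0,0]
    - [5,-6,0,0]
    - [5,-6,0,0]

```text
t: 8.47
ee_pos: [590.9, 151.1, 77.0]
orientation: [0.991, 1.291, -0.965]
ft_force: [0.3, 0.9, -0.9]
width: 0.3
```

```bash
python3 -c "
from h import *
go(mir(-66,0,60),MY)
d=cap('scene','scene4')
a=cv2.resize(d['img'][130:290,260:430],None,fx=3.7,fy=3.7,interpolation=cv2.INTER_CUBIC)[:,:,::-1]; cv2.imwrite('pics/m4.png',a)"
```

```text
turn -0.0037 shift [ 16.51 -12.65  -1.8 ] | ee [590.91 151.06  77.03] F [ 0.26  0.9  -0.87] w 0.3 t 8.4667
```

View pics/m4.png

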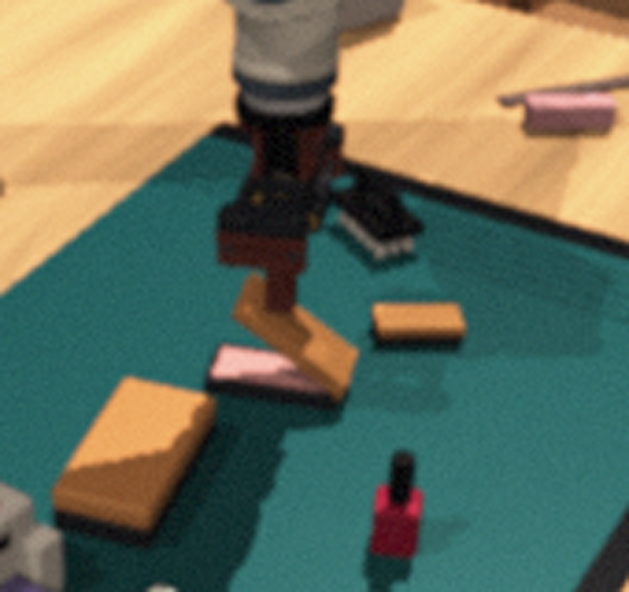

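The lid is folding nicely (now about 40°) and the base has not slid. Continuing.

send_rows:
  rows:
    - [6,-5,0,0]
    - [6,-5,0,0]
    - [7,-4,0,0]
    - [7,-4,0,0]
    - [7,-3,0,0]
    - [7,-2,0,0]
    - [5,-1,0,0]

```text
t: 9.1
ee_pos: [566.2, 142.1, 26.4]
orientation: [0.989, 1.293, -0.967]
ft_force: [-17.0, -2.8, 74.7]
width: 0.6
```

```bash
python3 -c "
from h import *
go(mir(-80,0,28),MY)"
```

```text
turn -0.0037 shift [-1.65  0.27 -2.43] | ee [566.25 142.13  26.41] F [-17.01  -2.78  74.75] w 0.6 t 9.1
```

The lid is pressed shut, harder than I meant (75 N at the fingertips). Backing off and looking.

send_rows:
  rows:
    - [-5,0,0,0]
    - [-20,0,0,0]
    - [-35,0,0,0]
    - [-35,-20,0,0]
    - [0,-38,0,0]
    - [0,-38,0,0]
    - [0,-38,0,0]
  fingers: 1

```text
t: 9.68
ee_pos: [440.7, 105.1, 118.9]
orientation: [0.995, 1.285, -0.958]
ft_force: [0.2, 0.1, -0.7]
width: 43.4
```

Run:
```python
from h import *
go(mir(-55,0,120),MY)
d=cap('scene','scene5'); t=cap('top','top5')
a=cv2.resize(d['img'][170:270,290:410],None,fx=5,fy=5,interpolation=cv2.INTER_CUBIC)[:,:,::-1]
b=cv2.resize(t['img'][200:330,170:290],None,fx=4,fy=4,interpolation=cv2.INTER_CUBIC)[:,:,::-1]; cv2.imwrite('pics/m5.png',a);cv2.imwrite('pics/m5t.png',b)
for d in(t,d):
    P=cloud(d);x,y,z=P[...,0],P[...,1],P[...,2]
    I=d['img'].astype(int)
    m=(x>510)&(x<690)&(y>80)&(y<220)&(z>12)&(z<60); q=P[m]; 
    print(len(q),cv2.minAreaRect(q[:,:2].astype(np.float32)))
    m2=m&(I[...,0]>110)&(I[...,0]-I[...,2]>50); n,l,st,c=cv2.connectedComponentsWithStats(m2.astype(np.uint8)); k=1+np.argmax(st[1:,4]); q=P[l==k]
    print('gold',len(q),cv2.minAreaRect(q[:,:2].astype(np.float32)),np.median(q,0)); A=np.c_[q[:,:2]-q[:,:2].mean(0),np.ones(len(q))]; print('plane',np.linalg.lstsq(A,q[:,2],rcond=None)[0])
```

```text
turn -0.0031 shift [  6.49 156.    -0.23] | ee [440.66 105.06 118.94] F [ 0.17  0.1  -0.7 ] w 43.4 t 9.6833
1140 ((589.1339111328125, 153.1744384765625), (111.2918930053711, 54.860267639160156), 17.752304077148438)
gold 1140 ((589.1339111328125, 153.1744384765625), (111.2918930053711, 54.860267639160156), 17.752304077148438) [587.49 153.    27.03]
plane [-0.01  0.02 26.91]
558 ((588.7991943359375, 154.434326171875), (112.49862670898438, 63.482303619384766), 17.02452278137207)
gold 479 ((589.8126831054688, 154.86514282226562), (110.35333251953125, 63.467803955078125), 16.874107360839844) [592.93 148.96  29.31]
plane [-0.03  0.05 28.46]
```

View pics/m5.png

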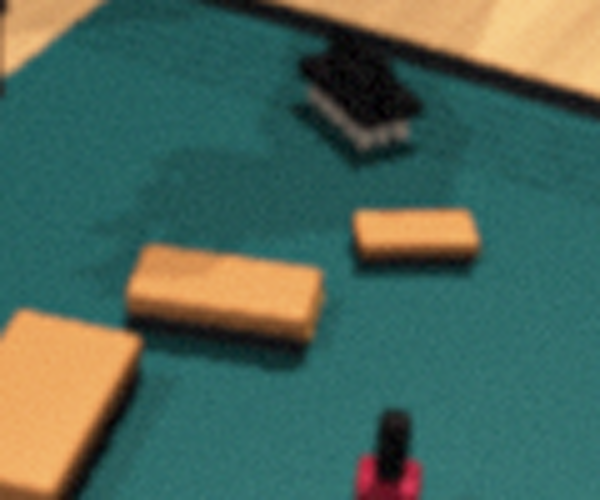

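View pics/m5t.png

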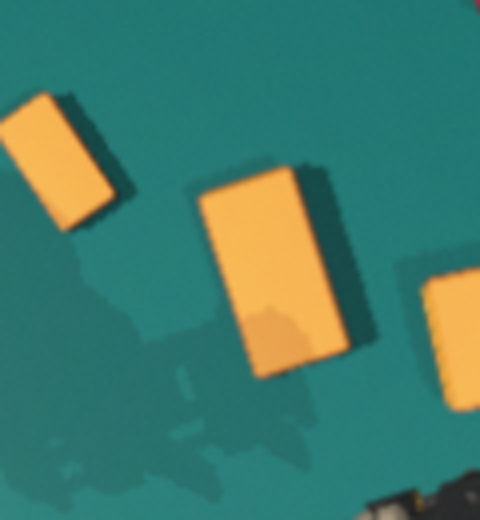

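Mirror is shut flat (crop (240,290), top plane level at ~27–28 mm), centre (589,153), yaw 17.7°. Now grasp across its 56 mm width.

```bash
cat >> h.py <<'E'
MC=np.array([589.3,153.5]); MY=np.radians(17.7)
E
python3 -c "
from h import *
go([*MC,60],MY)
o=ctrl.get_obs();print(R.from_rotvec(o['orientation']).as_matrix()[:,0])"
```

```text
turn -0.0071 shift [ 63.02 161.49  -2.15] | ee [433.46 103.26 116.97] F [-0.18 -0.24  0.25] w 51.6 t 9.7833
[ 0.04 -0.01 -1.  ]
```

send_rows:
  rows:
    - [0,35,0,-0.007]
    - [0,35,0,0]
    - [0,35,-1,0]
    - [0,35,-1,0]
    - [0,19,0,0]
    - [10,0,0,0]
    - [20,0,0,0]
    - [10,0,0,0]
    - [0,0,0,0]

```text
t: 10.53
ee_pos: [590.6, 154.1, 76.1]
orientation: [0.983, 1.296, -0.963]
ft_force: [-0.4, -0.6, 0.1]
width: 87.9
```

```bash
python3 -c "
from h import *
go([*MC,4],MY)"
```

```text
turn -0.0004 shift [71.97 -3.96 -1.7 ] | ee [590.61 154.15  76.08] F [-0.44 -0.58  0.07] w 87.9 t 10.5333
```

send_rows:
  rows:
    - [18,-1,-1,0]
    - [18,-1,-0.7,0]
    - [16,-1,0,0]
    - [10,-1,0,0]
    - [5,0,0,0]
    - [0,0,0,0]

```text
t: 11.03
ee_pos: [583.5, 151.7, 5.2]
orientation: [0.98, 1.3, -0.968]
ft_force: [-0.0, 0.3, 0.1]
width: 88.0
```

```bash
python3 -c "
from h import *
go([*MC,4],MY)"
```

```text
turn -0.0009 shift [1.39 6.04 0.  ] | ee [583.5  151.69   5.21] F [-0.05  0.33  0.08] w 88.0 t 11.0333
```

send_rows:
  rows:
    - [0.5,4,0,0]
    - [0.5,2.5,0,0]
    - [0,0,0,0]

```text
t: 11.28
ee_pos: [590.7, 153.8, 5.9]
orientation: [0.981, 1.299, -0.967]
ft_force: [-0.2, -0.6, -0.2]
width: 87.9
```

```bash
python3 -c "
from h import *
go([*MC,4],MY)"
```

```text
turn -0.0011 shift [ 1.84 -1.47 -0.16] | ee [590.68 153.82   5.89] F [-0.24 -0.62 -0.24] w 87.9 t 11.2833
```

send_rows:
  rows:
    - [2.5,-1,0,0]
    - [0,0,0,0]
    - [0,0,0,0]
    - [0,0,0,0]
    - [0,0,0,0]
    - [0,0,0,0]
    - [0,0,0,0]
  fingers: 0

```text
t: 11.87
ee_pos: [591.7, 154.1, 5.6]
orientation: [0.984, 1.296, -0.964]
ft_force: [0.6, 0.5, -0.2]
width: 56.4
```

```bash
python3 -c "
from h import *
go([*MC,3],MY)
o=ctrl.get_obs();print(R.from_rotvec(o['orientation']).as_matrix()[:,0])"
```

```text
turn -0.001 shift [ 2.52 -2.6  -0.22] | ee [591.74 154.12   5.61] F [ 0.63  0.51 -0.16] w 56.4 t 11.8667
[ 0.04 -0.01 -1.  ]
```

send_rows:
  rows:
    - [0,0,0,0]
    - [0,0,0,0]
    - [-4,0,0,0]
    - [-8,0,0,0]
    - [-15,0,0,0]
    - [-15,0,0,0]
    - [0,0,0,0]

```text
t: 12.45
ee_pos: [587.7, 154.1, 48.4]
orientation: [0.98, 1.3, -0.968]
ft_force: [0.3, 0.0, -2.0]
width: 56.0
```

Run:
```python
from h import *
go([*MC,60],MY)
d=cap('scene','scene6')
a=cv2.resize(d['img'][130:270,270:410],None,fx=4.2,fy=4.2,interpolation=cv2.INTER_CUBIC)[:,:,::-1]; cv2.imwrite('pics/m6.png',a)
```

```text
turn -0.0011 shift [-11.48   1.63   1.37] | ee [587.74 154.12  48.45] F [ 0.28  0.04 -2.04] w 56.0 t 12.45
```

View pics/m6.png

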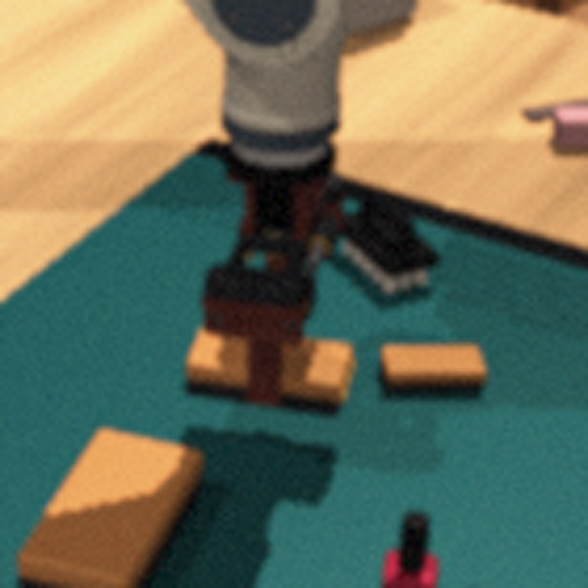

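Mirror held level with both leaves together (crop (270,365)). Carry it over.

send_rows:
  rows:
    - [-25,0,0,0]
    - [-30,0,0,0]
    - [-15,0,0,0.1]
    - [0,0,0,0.1]
    - [0,0,0,0.1]
    - [0,0,0,0.1]
    - [0,0,0,0]

```text
t: 13.08
ee_pos: [581.5, 154.3, 116.5]
orientation: [1.291, 1.121, -1.276]
ft_force: [-0.7, 0.2, -3.0]
width: 55.9
```

```bash
cat >> h.py <<'E'
def bay(z): return dock([22.5,0,z])
E
python3 -c "
from h import *
go(bay(120),DY)"
```

```text
turn -0.008 shift [  3.89  70.66 352.97] | ee [581.54 154.25 116.46] F [-0.73  0.22 -2.96] w 55.9 t 13.0833
```

send_rows:
  rows:
    - [0,7,35,-0.008]
    - [0,7,35,0]
    - [0,7,35,0]
    - [0,7,35,0]
    - [0,7,35,0]
    - [0,7,35,0]
    - [0,7,35,0]
    - [0,7,35,0]
    - [0,7,35,0]
    - [0,0,0,0]

```text
t: 13.92
ee_pos: [614.6, -176.1, 116.0]
orientation: [1.25, 1.152, -1.245]
ft_force: [0.6, 0.5, -1.5]
width: 55.8
```

```bash
python3 -c "
from h import *
go(bay(120),DY)"
```

```text
turn 0.0431 shift [-3.42  4.08 27.77] | ee [ 614.64 -176.12  116.04] F [ 0.65  0.5  -1.53] w 55.8 t 13.9167
```

send_rows:
  rows:
    - [0,2,13,0.043]
    - [0,1.5,12,0]
    - [0,1,3,0]
    - [0,0,0,0]
    - [0,0,0,0]

```text
t: 14.33
ee_pos: [614.4, -207.0, 112.8]
orientation: [1.275, 1.14, -1.274]
ft_force: [1.3, 0.5, -2.2]
width: 56.1
```

Run:
```python
from h import *
go(bay(120),DY)
d=cap('scene','scene7');t=cap('top','top7')
a=cv2.resize(d['img'][180:340,200:340],None,fx=3.7,fy=3.7,interpolation=cv2.INTER_CUBIC)[:,:,::-1]; cv2.imwrite('pics/m7.png',a)
b=cv2.resize(t['img'][180:340,330:470],None,fx=3.7,fy=3.7,interpolation=cv2.INTER_CUBIC)[:,:,::-1]; cv2.imwrite('pics/m7t.png',b)
```

```text
turn 0.0071 shift [-7.17  1.25 -2.92] | ee [ 614.35 -206.98  112.85] F [ 1.31  0.55 -2.21] w 56.1 t 14.3333
```

View pics/m7.png

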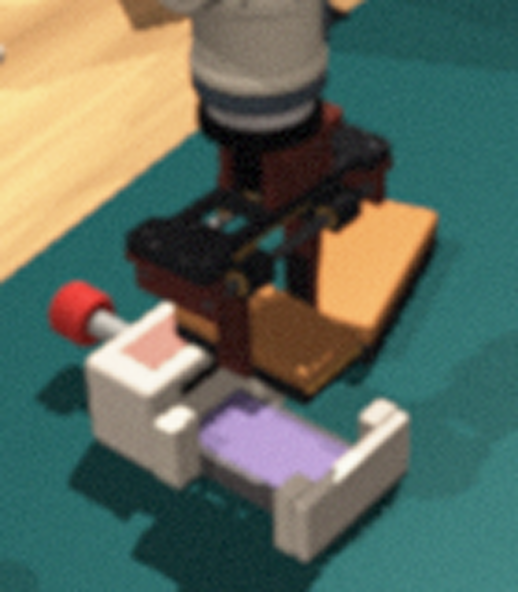

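View pics/m7t.png

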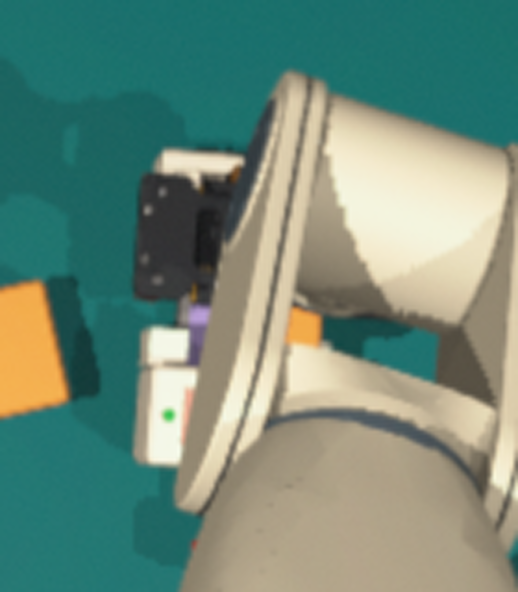

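Run:
```python
from h import *
np.set_printoptions(precision=3,suppress=True)
d=dict(np.load('/tmp/scene7.npz'));P=cloud(d);I=d['img'].astype(int)
x,y,z=P[...,0],P[...,1],P[...,2]
c,s=np.cos(DY),np.sin(DY);dx=c*(x-DO[0])+s*(y-DO[1]);dy=-s*(x-DO[0])+c*(y-DO[1])
m=(dx>-60)&(dx<100)&(abs(dy)<50)&(z>125)&(z<145)&(I[...,0]-I[...,2]>30)
print(m.sum(),np.percentile(dx[m],[0,1,50,99,100]),np.percentile(dy[m],[0,1,50,99,100]),np.median(z[m]))
A=np.c_[dx[m]-20,dy[m],np.ones(m.sum())];print(np.linalg.lstsq(A,z[m],rcond=None)[0])
print(cv2.minAreaRect(np.c_[dx[m],dy[m]].astype(np.float32)))
o=ctrl.get_obs();print(R.from_rotvec(o['orientation']).as_matrix()[:,0])
```

```text
592 [-37.796 -33.076  41.272  73.712  77.77 ] [-41.045 -39.746  -6.306  27.837  35.751] 136.15841826194014
[ -0.025   0.06  136.03 ]
((23.57260513305664, -2.9507102966308594), (78.15589904785156, 110.32642364501953), 78.64849090576172)
[ 0.015 -0.015 -1.   ]
```

send_rows:
  rows:
    - [8,0.5,-1.5,0.007]
    - [8,0,-1.5,0]
    - [8,0,0,0]
    - [3,0,0,0]
    - [0,0,0,0]

```text
t: 14.85
ee_pos: [615.8, -200.3, 83.0]
orientation: [1.278, 1.139, -1.276]
ft_force: [-0.9, -0.2, -2.8]
width: 56.1
```

```bash
python3 -c "
from h import *
go(bay(60),DY)"
```

```text
turn 0.0045 shift [23.05 -0.05  3.43] | ee [ 615.84 -200.34   83.  ] F [-0.93 -0.18 -2.84] w 56.1 t 14.85
```

send_rows:
  rows:
    - [0,0,2.5,0.004]
    - [0,0,0,0]
    - [0,0,0,0]

```text
t: 15.1
ee_pos: [615.2, -202.5, 82.0]
orientation: [1.28, 1.139, -1.279]
ft_force: [-0.1, 0.3, -3.4]
width: 55.8
```

```bash
python3 -c "
from h import *
go(bay(60),DY)"
```

```text
turn 0.0008 shift [22.06  0.44  1.21] | ee [ 615.18 -202.54   82.03] F [-0.09  0.27 -3.44] w 55.8 t 15.1
```

send_rows:
  rows:
    - [6,0,0.6,0]
    - [6,0,0,0]
    - [6,0,0,0]
    - [0,0,0,0]
    - [0,0,0,0]

```text
t: 15.52
ee_pos: [615.9, -204.2, 63.0]
orientation: [1.281, 1.137, -1.279]
ft_force: [-0.2, -0.5, -1.9]
width: 56.0
```

Run:
```python
from h import *
np.set_printoptions(precision=3,suppress=True)
go(bay(60),DY)
d=cap('scene','scene8')
a=cv2.resize(d['img'][180:340,200:340],None,fx=3.7,fy=3.7,interpolation=cv2.INTER_CUBIC)[:,:,::-1]; cv2.imwrite('pics/m8.png',a)
t=cap('top','top8')
b=cv2.resize(t['img'][180:340,330:470],None,fx=3.7,fy=3.7,interpolation=cv2.INTER_CUBIC)[:,:,::-1]; cv2.imwrite('pics/m8t.png',b)
```

```text
turn 0.0001 shift [ 2.95 -0.21 -0.17] | ee [ 615.93 -204.24   62.95] F [-0.17 -0.53 -1.92] w 56.0 t 15.5167
```

View pics/m8.png

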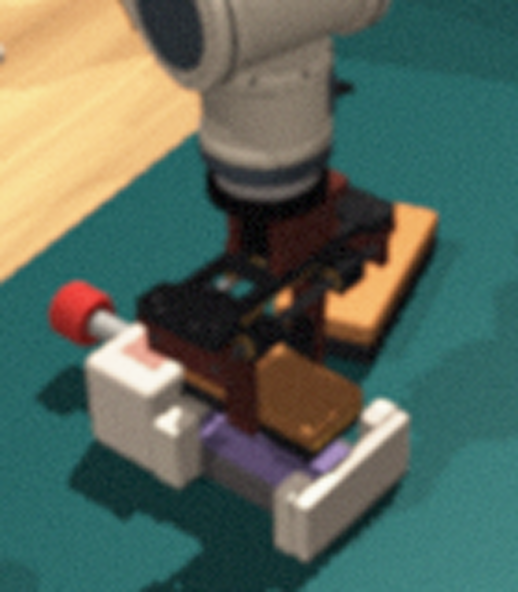

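View pics/m8t.png

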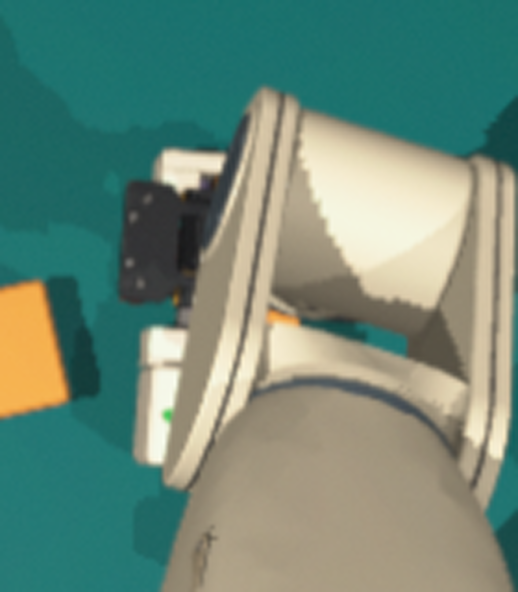

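Aligned over the bay (crop (310,400)). Lower in small steps.

send_rows:
  rows:
    - [6,0,0,0]
    - [6,0,0,0]
    - [5,0,0,0]
    - [4,0,0,0]
    - [0,0,0,0]

```text
t: 16.03
ee_pos: [616.7, -204.6, 40.6]
orientation: [1.281, 1.136, -1.278]
ft_force: [-0.6, -0.1, -2.1]
width: 55.9
```

```bash
python3 -c "
from h import *
go(bay(25.6),DY)"
```

```text
turn 0.0003 shift [14.94 -1.21 -0.62] | ee [ 616.68 -204.61   40.56] F [-0.59 -0.11 -2.1 ] w 55.9 t 16.0333
```

send_rows:
  rows:
    - [4,-0.7,-0.3,0]
    - [4,0,0,0]
    - [2,0,0,0]
    - [0,0,0,0]

```text
t: 16.37
ee_pos: [615.9, -204.3, 29.0]
orientation: [1.281, 1.137, -1.278]
ft_force: [0.7, -0.4, -2.6]
width: 55.9
```

send_rows:
  rows:
    - [2,0,0,0]

```text
t: 16.45
ee_pos: [616.2, -204.4, 27.1]
orientation: [1.281, 1.136, -1.278]
ft_force: [-0.1, -0.1, -2.5]
width: 56.0
```

send_rows:
  rows:
    - [1,0,0,0]

```text
t: 16.53
ee_pos: [616.0, -204.4, 26.1]
orientation: [1.281, 1.137, -1.278]
ft_force: [-3.6, 0.5, 4.6]
width: 55.9
```

send_rows:
  rows:
    - [0.5,0,0,0]

```text
t: 16.62
ee_pos: [615.9, -204.4, 25.9]
orientation: [1.281, 1.137, -1.279]
ft_force: [-2.5, 1.3, 4.3]
width: 56.3
```

Run:
```python
from h import *
go(bay(25.6),DY)
d=cap('scene','scene9')
a=cv2.resize(d['img'][200:340,200:340],None,fx=4.2,fy=4.2,interpolation=cv2.INTER_CUBIC)[:,:,::-1]; cv2.imwrite('pics/m9.png',a)
```

```text
turn 0.0002 shift [ 0.34 -0.18 -0.31] | ee [ 615.92 -204.41   25.94] F [-2.54  1.32  4.33] w 56.3 t 16.6167
```

View pics/m9.png

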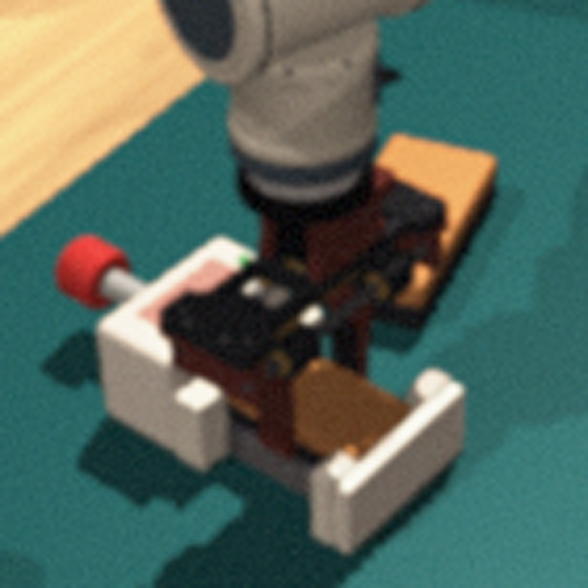

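The mirror sits in the bay at floor height (TCP 25.9, expected 25.6) with the floor contact felt. Open the fingers.

send_rows:
  rows:
    - [0,0,0,0]
    - [0,0,0,0]
    - [0,0,0,0]
    - [0,0,0,0]
    - [0,0,0,0]
    - [0,0,0,0]
  fingers: 1

```text
t: 17.17
ee_pos: [618.2, -205.1, 27.5]
orientation: [1.282, 1.132, -1.275]
ft_force: [1.0, 0.3, -0.3]
width: 87.6
```

send_rows:
  rows:
    - [-5,0,0,0]
    - [-15,0,0,0]
    - [-25,0,0,0]
    - [-30,0,0,0]
    - [-30,0,0,0]
    - [0,-20,-20,0]
    - [0,-35,-35,0]
    - [0,-35,-35,0]
    - [0,-35,-35,0]

```text
t: 17.92
ee_pos: [517.8, -79.7, 141.1]
orientation: [1.292, 1.115, -1.27]
ft_force: [-0.0, 0.6, -0.3]
width: 87.7
```

Run:
```python
from h import *
k=dock([-157,0,0]); go([k[0],k[1],110],DY)
o=ctrl.get_obs();print(R.from_rotvec(o['orientation']).as_matrix()[:,0])
d=cap('scene','scene10');t=cap('top','top10')
a=cv2.resize(d['img'][200:340,200:340],None,fx=4.2,fy=4.2,interpolation=cv2.INTER_CUBIC)[:,:,::-1]; cv2.imwrite('pics/m10.png',a)
b=cv2.resize(t['img'][200:350,325:465],None,fx=4,fy=4,interpolation=cv2.INTER_CUBIC)[:,:,::-1]; cv2.imwrite('pics/m10t.png',b)
P=cloud(t);I=t['img'].astype(int)
x,y,z=P[...,0],P[...,1],P[...,2]
c,s=np.cos(DY),np.sin(DY);dx=c*(x-DO[0])+s*(y-DO[1]);dy=-s*(x-DO[0])+c*(y-DO[1])
m=(dx>-45)&(dx<85)&(abs(dy)<40)&(z>38)&(z<60)&(I[...,0]-I[...,2]>50)
print(m.sum(),np.percentile(dx[m],[0,2,98,100]),np.percentile(dy[m],[0,2,98,100]),np.median(z[m]))
A=np.c_[dx[m]-20,dy[m],np.ones(m.sum())];print(np.linalg.lstsq(A,z[m],rcond=None)[0])
```

```text
turn -0.0068 shift [ 30.4  -70.49 113.25] | ee [517.82 -79.72 141.11] F [-0.01  0.56 -0.27] w 87.7 t 17.9167
[ 0.04 -0.02 -1.  ]
1189 [-33.95 -31.88  71.27  74.28] [-30.14 -28.32  26.29  27.36] 47.37113580665027
[-0.   -0.01 47.2 ]
```

View pics/m10.png

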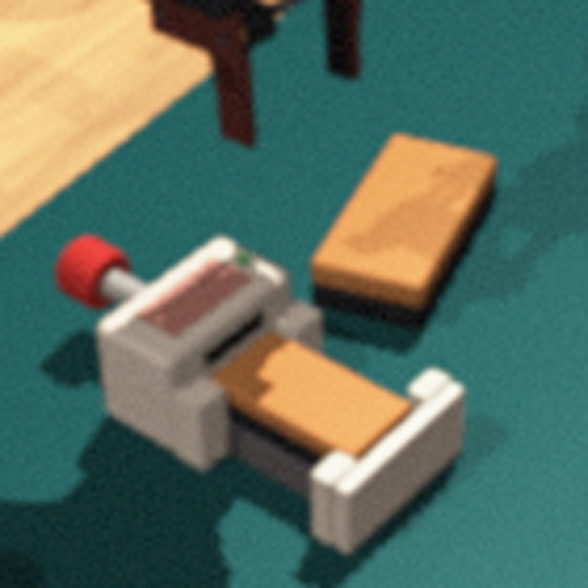

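View pics/m10t.png

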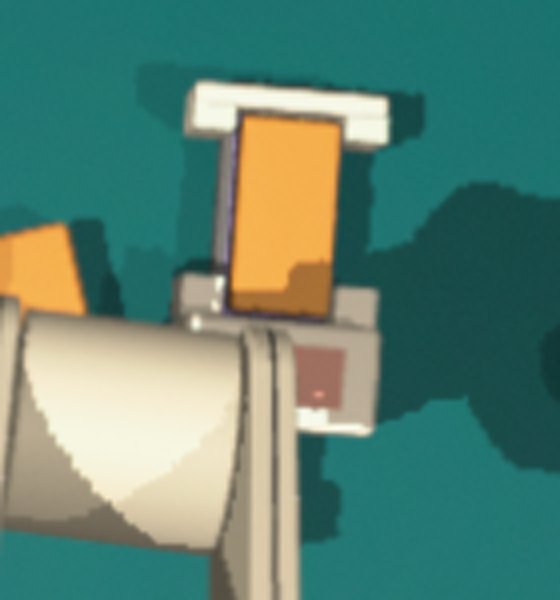

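Mirror lies flat (top 47 mm, level) in the bay. Back to the knob: grip it again and push it home.

send_rows:
  rows:
    - [0,-23,20,-0.006]
    - [0,-24,31,0]
    - [0,-23,31,0]
    - [0,0,25,0]
    - [5,0,0,0]
    - [0,0,0,0]
    - [0,0,0,0]

```text
t: 18.6
ee_pos: [435.7, -179.9, 142.7]
orientation: [1.281, 1.115, -1.254]
ft_force: [0.5, 0.2, 0.0]
width: 87.7
```

```bash
python3 -c "
from h import *
k=dock([-157,0,0]); go([k[0],k[1],27],DY)"
```

```text
turn 0.0099 shift [115.78  -3.07   3.42] | ee [ 435.65 -179.94  142.71] F [0.49 0.2  0.01] w 87.7 t 18.6
```

send_rows:
  rows:
    - [25,-1,1.5,0.009]
    - [25,-1,1,0]
    - [20,0,0,0]
    - [15,0,0,0]
    - [5,0,0,0]
    - [0,0,0,0]

```text
t: 19.1
ee_pos: [444.8, -182.8, 53.1]
orientation: [1.287, 1.105, -1.251]
ft_force: [0.1, -0.8, 0.4]
width: 87.9
```

```bash
python3 -c "
from h import *
k=dock([-157,0,0]); go([k[0],k[1],27],DY)"
```

```text
turn 0.0055 shift [25.74 -8.67  3.2 ] | ee [ 444.82 -182.81   53.1 ] F [ 0.14 -0.82  0.43] w 87.9 t 19.1
```

send_rows:
  rows:
    - [8,-4,2,0.005]
    - [8,-4,1,0]
    - [6,-2,0,0]
    - [3,0,0,0]
    - [0,0,0,0]

```text
t: 19.52
ee_pos: [437.3, -185.2, 27.7]
orientation: [1.29, 1.099, -1.251]
ft_force: [-0.3, 0.1, 0.3]
width: 87.8
```

```bash
python3 -c "
from h import *
k=dock([-157,0,0]); go([k[0],k[1],27],DY)"
```

```text
turn 0.0023 shift [ 0.74 -0.08  0.59] | ee [ 437.32 -185.2    27.73] F [-0.27  0.12  0.26] w 87.8 t 19.5167
```

send_rows:
  rows:
    - [0,0,0,0]
    - [0,0,0,0]
    - [0,0,0,0]
    - [0,0,0,0]
    - [0,0,0,0]
    - [0,0,0,0]
    - [0,0,0,0]
    - [0,0,0,0]
    - [0,0,0,0]
  fingers: 0

```text
t: 20.27
ee_pos: [438.3, -185.6, 29.1]
orientation: [1.291, 1.097, -1.251]
ft_force: [0.2, 0.9, 0.6]
width: 39.6
```

send_rows:
  rows:
    - [0,5,0,0]
    - [0,6,0,0]

```text
t: 20.43
ee_pos: [444.1, -185.8, 28.9]
orientation: [1.289, 1.106, -1.257]
ft_force: [-12.8, -8.5, 7.2]
width: 39.4
```

send_rows:
  rows:
    - [0,7,0,0]

```text
t: 20.52
ee_pos: [447.9, -186.2, 28.8]
orientation: [1.287, 1.111, -1.262]
ft_force: [-10.8, -5.2, 8.3]
width: 39.1
```

send_rows:
  rows:
    - [0,8,0,0]

```text
t: 20.6
ee_pos: [453.5, -186.9, 29.0]
orientation: [1.286, 1.115, -1.265]
ft_force: [-5.0, -1.1, 4.7]
width: 39.5
```

send_rows:
  rows:
    - [0,6,0,0]

```text
t: 20.68
ee_pos: [459.5, -187.6, 29.1]
orientation: [1.287, 1.115, -1.267]
ft_force: [3.4, 3.8, -5.9]
width: 39.2
```

send_rows:
  rows:
    - [0,4,0,0]

```text
t: 20.77
ee_pos: [464.9, -188.2, 29.2]
orientation: [1.288, 1.113, -1.266]
ft_force: [5.2, 3.6, -10.1]
width: 39.4
```

send_rows:
  rows:
    - [0,2,0,0]

```text
t: 20.85
ee_pos: [468.6, -188.5, 29.1]
orientation: [1.289, 1.111, -1.264]
ft_force: [2.7, 2.1, -4.9]
width: 39.5
```

send_rows:
  rows:
    - [0,1,0,0]

```text
t: 20.93
ee_pos: [469.6, -188.5, 28.9]
orientation: [1.288, 1.112, -1.264]
ft_force: [-8.3, -2.3, 6.8]
width: 39.3
```

Force reversed from +5 to −8 N, so the home stop is felt. Stop, release, and withdraw straight up.

send_rows:
  rows:
    - [0,0,0,0]
    - [0,0,0,0]
    - [0,0,0,0]
    - [0,0,0,0]
    - [0,0,0,0]
    - [0,0,0,0]
    - [0,0,0,0]
  fingers: 1

```text
t: 21.52
ee_pos: [470.3, -188.8, 29.3]
orientation: [1.287, 1.111, -1.263]
ft_force: [-1.2, -0.6, -0.0]
width: 82.5
```

send_rows:
  rows:
    - [-8,0,0,0]
    - [-25,-2,0,0]
    - [-35,-3,0,0]
    - [-35,0,0,0]
    - [-30,0,0,0]
    - [-10,-10,-20,0]
    - [0,-20,-35,0]
    - [0,-20,-35,0]
    - [0,-20,-35,0]
    - [0,0,0,0]

```text
t: 22.35
ee_pos: [401.7, -50.7, 178.4]
orientation: [1.295, 1.102, -1.262]
ft_force: [0.0, -0.2, -0.9]
width: 87.7
```

Run:
```python
from h import *
go([0,0,0],DY)
d=cap('scene','scene11');t=cap('top','top11')
a=cv2.resize(d['img'][200:340,200:340],None,fx=4.2,fy=4.2,interpolation=cv2.INTER_CUBIC)[:,:,::-1]; cv2.imwrite('pics/m11.png',a)
b=cv2.resize(t['img'][200:350,325:465],None,fx=4,fy=4,interpolation=cv2.INTER_CUBIC)[:,:,::-1]; cv2.imwrite('pics/m11t.png',b)
P=cloud(t);I=t['img'].astype(int);x,y=P[...,0],P[...,1]
red=(I[...,0]>140)&(I[...,1]<70)&(I[...,2]<70)&(x<520)&(y<-120)&(x>400)
q=P[red]; print('knob',len(q),np.nanmin(q,0),np.nanmax(q,0))
P0=cloud(dict(np.load('/tmp/top0.npz')))
for n,(u,v,r) in dict(brush=(128,285,14),jar=(489,300,10),bottle=(294,193,6)).items():
    a=P0[v-r:v+r,u-r:u+r].reshape(-1,3);b=P[v-r:v+r,u-r:u+r].reshape(-1,3);print(n,np.nanmean(a,0),np.nanmean(b,0))
```

```text
turn -0.0064 shift [ 157.45 -413.31  -12.59] | ee [401.72 -50.67 178.4 ] F [ 0.02 -0.18 -0.93] w 87.7 t 22.35
knob 155 [ 453.5  -206.35   48.73] [ 482.82 -170.75   71.01]
brush [552.46 408.58  30.64] [552.44 408.57  30.7 ]
jar [ 504.66 -412.36   55.04] [ 504.67 -412.33   54.94]
bottle [754.18  23.84  55.5 ] [754.18  23.88  55.31]
```

View pics/m11.png

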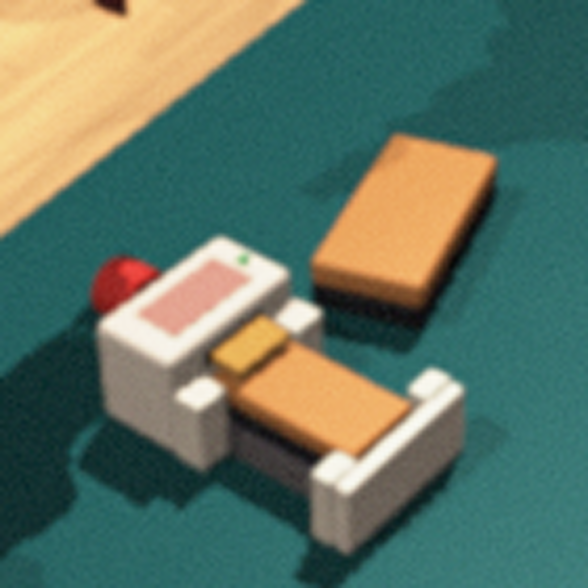

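View pics/m11t.png

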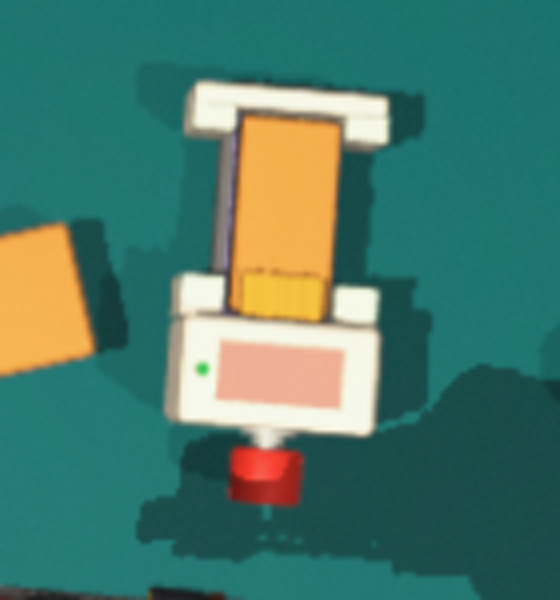

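The knob is home at crop (265,475), at the same x range as at the start. The bar lies over the mirror at (283,295), the bystanders have not moved and the gripper is clear. Handing in.

```bash
python3 -c "
from workcell import ctrl
print(ctrl.close_job())"
```

```text
the job is handed in; nothing more can be done
None
```

I carried out the whole job in the order asked and handed it in at about 22 s; the hand-in gave no verdict. I pulled the knob out until I felt the stop, folded the mirror shut and lowered it into the bay by gripper. Then I pushed the knob home until I felt the stop, let go and moved the arm clear.

**Final checks (pictures and depth):**
- **Knob:** it is back at its starting position.
- **Brass bar:** it lies over the mirror.
- **Mirror:** it sits charcoal side down, and its lid was level at about 47 mm when measured just before the knob was pushed home.
- **Brush, jar and bottle:** none moved by more than about 0.2 mm.

**What went less well:**
- **Lid press:** the last press on the lid reached about 75 N at the wrist, through the fingertips. That is more than I intended but under the 120 N wrist limit.
- **Tool tilt:** the tool leaned about 2° after the first knob pull. This had no visible effect on how the mirror was placed.
- **Bezel:** I had no direct reading of its deflection. The wrist force along the knob, read at the end of each step, stayed within about 13 N, well under the 30 N that counts as forcing the switch.

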